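Slide the adapter plate onto the hidden dowel of the contact fixture and hold it down

TASK

Pick up the aluminium adapter plate by its black handle and, squared up with the blue contact fixture, set it down on top of the fixture's dowel a little short of home, in front of the overhanging grey housing. Keeping it resting on the dowel, slide it in under the overhang until its hole drops over the dowel, then press it fully down against the sprung contact bed and finish still gripping the handle and holding it down. Leave the pen, tape rolls and solder spool where they are.

Things in the scene. Friction and masses are not known exactly. Their poses are not given: they have to be found in the camera images.
- adapter: Loose bare aluminium plate, 110 (x) x 90 (y) x 16 mm, about 0.4 kg, lying flat, handle up, between the vice and the white test jig. Origin: middle of the underside, at the centre of the mouth of its only hole (14 mm diameter, in the underside, 16 mm deep, closed above by the handle, so unseen from above). The same after a half turn about z.
- handle (a point): Point in the plate's black handle, 40 mm above the plate's underside, over the hole. Handle centred on the plate: foot 74 x 34 mm from 16 to 20 mm above the underside, grip block 60 mm long (plate's x) x 20 mm wide (y) from 20 to 56 mm. Axes as the plate.
- fixture: Contact fixture fixed to the worktop: blue base 18 mm high, 130 mm wide (y), x = -70 to 108 mm, with a grey housing 82 mm high over its full width at the back. Origin on the worktop under the dowel's axis; +x is the way the plate slides in, z up. The plate goes in with its long side along the fixture's x, either way round.
- overhang (a point): Middle of the lower front edge of the housing's overhanging roof: 41 mm beyond the dowel, 64 mm above the worktop; the wall behind stands at x = 67 mm. Seated, the plate's rear edge is 14 mm under the roof, so it cannot be lowered straight on: set it on the dowel's tip 18 to 30 mm short of home, then slide it in along the fixture's +x.
- dowel: Upright fixed steel dowel, 10 mm diameter, in the middle of the bed, hidden by the plate while this is slid on. Origin at its foot, 18 mm above the worktop; tip 42 mm above the worktop, 8 mm above the pads of the unpressed bed; the last 5 mm taper to 5 mm diameter.
- contact_bed (a joint): How far the sprung black contact bed round the dowel (94 x 80 mm, four rubber pads) is pressed down: 0 = up (pads 34 mm above the worktop), 0.005 m = fully down on its stop (29 mm). Starts to move at about 6 N; fully down takes about 14 N, the plate's weight included; springs back when let go.
- dowel_tip (a point): Centre of the dowel's tip, 42 mm above the worktop; axes as the fixture.
- bed_top (a point): Middle of the contact bed, at the height of the top of its pads; moves with the bed.
- pen_1: White and blue pen, 135 mm, lying near the front edge. Leave alone.
- tape_1: Small black tape roll, 62 mm across, lying behind the white test jig. Leave alone.
- tape_2: Tan tape roll, 94 mm across, 25 mm high, lying behind the vice. Leave alone.
- solder_spool: Spool of solder wire with blue flanges, 58 mm across, lying at the back. Leave alone.
- test_jig: White test jig, fixed furniture between plate and fixture, 204 mm wide (y), 170 mm deep. Origin on the worktop under its middle. Its base is up to 75 mm high; at its back, 55 to 120 mm beyond the origin in x and up to 100 mm to either side, its grey press plate stands open, 205 mm high. Carry the plate over or in front of it.
Mind the look-alikes: they are no part of the job. There is more than one size of the adapter; the job needs the larger.

How it is judged:
On the way, in this order (a step that is already met when the one before it is completed fails the run):
1. the plate rests on the dowel's tip, its hole still at least 6 mm short of the dowel (contact force between adapter and dowel above 0.3 N and x of adapter in the frame of fixture below -0.006 m and z of adapter in the frame of fixture above 0.039 m and angle between adapter's own z axis and vertical below 0.15 rad), for 0.1 s.
2. the plate has dropped over the dowel (horizontal distance between adapter and dowel below 0.0035 m and z of adapter in the frame of fixture below 0.0365 m), for 0.2 s.
At the end, for the whole second after the job is handed in: The plate sits over the dowel (within 3.5 mm), level within 3.4 and square within 7 degrees, underside below 32 mm, contact bed pressed down at least 3.8 of 5 mm with more than 8 N, still, while the fingers bear on the plate with more than 3 N (value of joint contact_bed above 0.0038 m and horizontal distance between adapter and dowel below 0.0035 m and z of adapter in the frame of fixture below 0.032 m and angle between adapter's own z axis and vertical below 0.06 rad and angle between the x axis of adapter and the x axis of fixture, either way round below 0.12 rad and contact force between adapter and fixture above 8 N and contact force between the fingers and adapter above 3 N and linear speed of adapter below 0.02 m/s); the arm keeps its last pose, push and grip.
It fails at once if the pen, a tape roll or the solder spool is pushed more than 30 mm (distance of any of pen_1, tape_1, tape_2, solder_spool from where it was at the start of the episode above 0.03 m).
It also fails if it takes over 43 s, if anything falls off the work surface, if the arm or the gripper's body presses on something with over 40 N, if the wrist force passes 120 N, or if a joint passes its speed limit or range.

ROBOT

A 6-joint arm with a two-finger parallel gripper is mounted at the origin on a cart in front of the work surface, level with it; the furniture and walls round the work are solid. World frame = base frame: x ahead of the robot, y to its left, z up, the work surface at z = 0. Lengths are in m, angles in rad, forces in N, time in s.
With the tool pointing down it reaches from about 0.25 to 0.775 m from the base axis. Payload 4 kg.
Tool frame: the origin (TCP) lies at the very end of the fingers, on their centre line; the grasp point (between the pads) lies 19 mm behind it; z points along the fingers, y is the line along which they close (so a half turn about z gives the same grasp; the last joint's range is limited). The gripper opens to 94 mm and grips with 3 to 60 N. Pads are 16 mm wide; open, the fingers measure 119 mm over their backs; the gripper's body (75 mm by 177 mm) begins 78 mm behind the grasp point.
Start: joints at [1.207, 0.087, 1.371, -0, 1.684, -0.103], TCP at [0.142, 0.531, 0.206] pointing down, gripper open.
Joint ranges: [-3.1, 3.1], [-0.76, 2.03], [0.27, 2.55], [-1.08, 4.22], [0.17, 2.65], [-2.57, 2.57]. Speed limits (rad/s): [2.79, 2.79, 3.14, 3.14, 3.14, 3.14].

INTERFACE

Orientations are given as a 3x3 rotation matrix whose columns are the frame's x, y, z axes.
In Python, from plant import env gives the robot as it stands.
- The arm moves only by the shell command python3 -m pendant 'ROWS' [FORCE]. ROWS is JSON, a list that holds one entry, the list of rows, each a list of 5 numbers: the gripper command: -1 is shut, 1 is fully open, values between are in proportion, then the shift along the tool's x, y, z in m, then the turn about the tool's z in degrees. A call has 1 to 8 rows; each row shifts and turns the commanded pose from where the row before left it, along the tool's axes as they then stand; what a row does not reach is not made up. A row lasts 1/8 s, in which the tool goes at most 62.5 mm and 10.7 degrees, less where a joint would pass 70% of its speed; a pose out of reach is approached as far as the arm can. A call is refused whole if a number of a shift passes 0.0625 or a number of a turn 10.7, either way. A call with a gripper value outside its range is refused whole. The fingers move at their own pace and stop on an object; FORCE is the grip in N (left out, the last holds). Time passes only in rows, so rows that do not move let the fingers close. It gives the time, the measured TCP pose, the force, the opening and the grip force at its end, in the units of the state.
- env.get_state(): the state, without advancing time (a new reading comes with each control period).
- env.snapshot(name): name is "scene" or "top" or "wrist"; returns (picture, depth): 480x640x3 uint8, red, green, blue; 480x640 float32, m along the optical axis (not along the pixel's ray), 0 where there is no reading.
- env.camera_params(name): a dict with "fx", "fy", "cx", "cy" (pixels), "extrinsics" (4x4, takes a point from world to camera coordinates); the wrist camera has in their place "T_tool_cam" (4x4, takes a point from camera to tool coordinates, whose origin is the TCP and whose axes are the flange's). Camera axes: x right, y down, z forward; pixel columns grow to the right and rows downward; lengths in m; the calibration is good to about 2 mm. A picture is of the moment at which its call begins: read the wrist's pose just before it. camera_params takes no time and is no camera call.
- env.close_job(): hands the job in; it is judged then, once.
The state is a dict: "t": time; "joint_pos": joint angles; "qd": joint speeds; "tau": joint torques, N m; "eef_pos": TCP position; "tcp_rot": TCP orientation; "ft_force": force on the tool from outside, world axes, zero at the start; "wrist_torque": the same for the moment, N m; "width": finger opening in m; "gripper_force": force on a finger pad.
Only numpy, scipy, OpenCV 4.12 (cv2) and the standard library are available. Lean on these libraries where they do the work, as an engineer would, in place of code of your own. Each camera call takes 0.05 s, during which the arm holds its last target. There are 200 camera calls.

## Working session

There is one attempt and no reset: what is moved stays moved. The work goes in short steps, Python scripts to look and compute and a shell command to move; the robot and the scene stay as the last step left them, time stands still between calls to the robot, and variables do not carry over. Pictures are saved under pics/ and viewed, at most 10 in all, crops included, and the job is handed in when it is done.

```bash
mkdir -p pics; cat > h.py <<'E'
import numpy as np, cv2
from plant import env
def grab(cam,name):
    s=env.get_state(); im,d=env.snapshot(cam); np.savez(f'pics/{name}.npz',im=im,d=d,p=s['eef_pos'],R=s['tcp_rot'])
    cv2.imwrite(f'pics/{name}.png',im[:,:,::-1]); return im,d
def cam2world(cam,name):
    z=np.load(f'pics/{name}.npz'); c=env.camera_params(cam)
    if cam=='wrist':
        T=np.eye(4);T[:3,:3]=z['R'];T[:3,3]=z['p'];T=T@np.array(c['T_tool_cam'])
    else: T=np.linalg.inv(np.array(c['extrinsics']))
    return z,c,T
def cloud(cam,name):
    z,c,T=cam2world(cam,name); d=z['d']; v,u=np.mgrid[:480,:640]
    P=np.stack([(u-c['cx'])/c['fx']*d,(v-c['cy'])/c['fy']*d,d],-1)@T[:3,:3].T+T[:3,3]
    P[d==0]=np.nan; return z['im'],P
def ray(cam,name,u,v,h):
    z,c,T=cam2world(cam,name); r=T[:3,:3]@np.array([(u-c['cx'])/c['fx'],(v-c['cy'])/c['fy'],1])
    return T[:3,3]+r*(h-T[2,3])/r[2]
E
python3 - <<'E'
from h import *
grab('top','top0');grab('scene','scene0')
s=env.get_state(); print(s['t'],s['eef_pos'],np.round(s['tcp_rot'],3),s['width'],s['ft_force'])
print(env.camera_params('top'));print(env.camera_params('wrist'))
E
```

```text
0.1 [0.14165866 0.53094266 0.20441747] [[-0.966  0.258 -0.001]
 [ 0.258  0.966 -0.002]
 [ 0.    -0.002 -1.   ]] 0.09388068985031467 [ 0.52057443 -0.34532551  0.55349381]
{'fx': 566.9259388777042, 'fy': 566.9259388777042, 'cx': 315.74633132712273, 'cy': 233.21041793558655, 'extrinsics': array([[ 0.01443377, -0.99942603,  0.03064773, -0.00231361],
       [-0.98253803, -0.01986292, -0.18499863,  0.60367926],
       [ 0.18550119, -0.02744233, -0.98226077,  1.13147606],
       [ 0.        ,  0.        ,  0.        ,  1.        ]])}
{'fx': 416.41669163533925, 'fy': 416.41669163533925, 'cx': 313.9344173567017, 'cy': 238.11540762104775, 'T_tool_cam': array([[ 2.30567833e-04, -9.65603064e-01, -2.60020519e-01,
         7.57582633e-02],
       [ 9.99999459e-01, -4.11958769e-05,  1.03971246e-03,
        -2.11396389e-04],
       [-1.01466131e-03, -2.60020617e-01,  9.65602532e-01,
        -1.80013311e-01],
       [ 0.00000000e+00,  0.00000000e+00,  0.00000000e+00,
         1.00000000e+00]])}
```

View pics/top0.png

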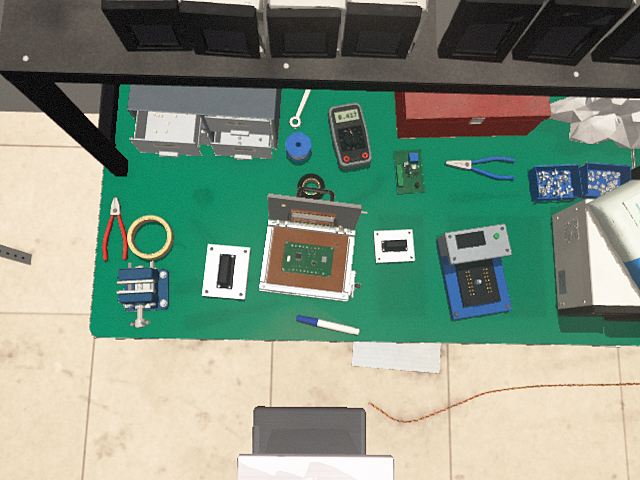

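View pics/scene0.png

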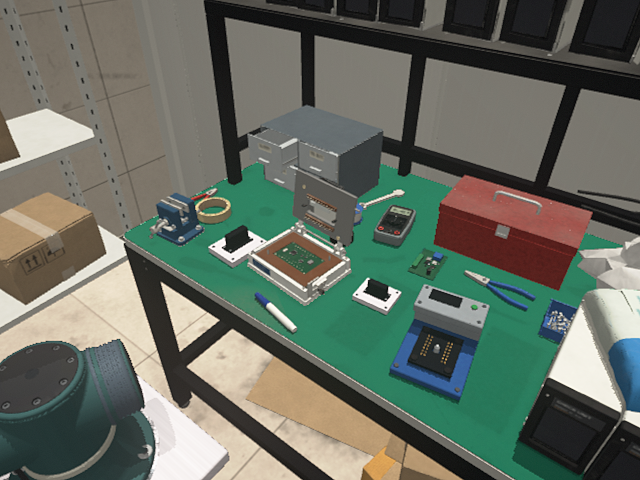

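The top view shows the larger adapter at about (226,270), left of the jig, with its handle running up the picture. The fixture is at about (478,280), slightly turned, with its housing at the back; the small look-alike is at (394,245).

```bash
cat > m.py <<'E'
from h import *
def rect(P,m,name):
    pts=P[m][:,:2].astype(np.float32); pts=pts[np.isfinite(pts).all(1)]
    (c,wh,a)=cv2.minAreaRect(pts); print(name,len(pts),'c',np.round(c,4),'wh',np.round(wh,4),'ang',round(a,2),'z',np.nanmedian(P[m][:,2]).round(4))
def big(m,k=3):
    m=cv2.morphologyEx(m.astype(np.uint8),cv2.MORPH_OPEN,np.ones((k,k)))
    n,l,s,_=cv2.connectedComponentsWithStats(m); return l==1+np.argmax(s[1:,4])
E
python3 - <<'E'
from m import *
im,P=cloud('top','top0'); z=P[...,2]; v,u=np.mgrid[:480,:640]
hsv=cv2.cvtColor(im,cv2.COLOR_RGB2HSV)
box=lambda a,b,c,d:(u>a)&(u<b)&(v>c)&(v<d)
B=box(195,256,235,308)
rect(P,big(B&(hsv[...,1]<60)&(hsv[...,2]>150)),'plate')
rect(P,big(B&(z>.045)&(z<.065)),'handle')
F=box(430,520,215,325)
rect(P,big(F&(z>.07)),'housing')
blue=F&(hsv[...,0]>100)&(hsv[...,0]<125)&(hsv[...,1]>120)&(z<.03)
rect(P,big(blue),'blue')
rect(P,big(F&(z<.04)&(z>.025)&(hsv[...,2]<80)),'bed')
# plate with depth via ray-plane
for nm,m,h in(('plate',big(B&(hsv[...,1]<60)&(hsv[...,2]>150)),.016),('housing',big(F&(z>.07)),.082),('blue',big(blue),.018)):
    ys,xs=np.where(m); q=cv2.boxPoints(cv2.minAreaRect(np.stack([xs,ys],1).astype(np.float32)))
    print(nm,[np.round(ray('top','top0',*p,h)[:2],4) for p in q])
print('jig z max',np.nanmax(z[box(262,365,190,300)]))
E
```

```text
plate 1697 c [0.5271 0.1998] wh [0.0941 0.1146] ang 86.3 z 0.0168
handle 288 c [0.5248 0.1983] wh [0.0209 0.0602] ang 85.98 z 0.0561
housing 2051 c [ 0.5839 -0.3252] wh [0.0679 0.1319] ang 9.95 z 0.0828
blue 1578 c [ 0.5084 -0.3407] wh [0.1345 0.1362] ang 9.38 z 0.0184
bed 1281 c [ 0.5091 -0.3387] wh [0.0911 0.0831] ang 9.46 z 0.0308
plate [array([0.4733, 0.2467]), array([0.5862, 0.2404]), array([0.578 , 0.1478]), array([0.4651, 0.1557])]
housing [array([ 0.6047, -0.253 ]), array([ 0.6281, -0.3863]), array([ 0.5604, -0.3934]), array([ 0.5377, -0.2614])]
blue [array([ 0.5636, -0.2624]), array([ 0.5883, -0.3956]), array([ 0.453 , -0.4118]), array([ 0.4297, -0.2812])]
jig z max 0.20800593900576736
```

```bash
python3 -m pendant '[[[0,-0.05,-0.024,0,0],[0,-0.05,-0.024,0,0],[0,-0.05,-0.024,0,0],[0,-0.05,-0.024,0,0],[0,-0.05,-0.024,0,0],[0,-0.05,-0.024,0,0],[0,-0.05,-0.024,0,-5.5],[0,-0.05,-0.024,0,-5.5]]]' 30
python3 - <<'E'
from m import *
im,P=cloud('top','top0'); v,u=np.mgrid[:480,:640]
q=P[(u>255)&(u<370)&(v>185)&(v<305)]; 
for a,b in((.02,.08),(.1,.22)):
    k=q[(q[:,2]>a)&(q[:,2]<b)]; print(np.percentile(k,1,axis=0).round(3),np.percentile(k,99,axis=0).round(3))
E
```

```text
t: 1.1
eef_pos: [0.4829, 0.2455, 0.2051]
tcp_rot: [[-0.998, 0.066, -0.001], [0.066, 0.998, 0.0], [0.001, 0.0, -1.0]]
ft_force: [0.5, 0.8, -0.0]
width: 0.0472
gripper_force: 0.0
[ 0.472 -0.071  0.021] [0.625 0.118 0.07 ]
[ 0.608 -0.071  0.103] [0.663 0.102 0.205]
```

```bash
python3 -m pendant '[[[0,-0.023,-0.022,0,0],[0,-0.023,-0.022,0,0],[0,0,0,0,0],[0,0,0,0,0]]]'
cat > w.py <<'E'
from m import *
grab('wrist','w1'); im,P=cloud('wrist','w1'); z=P[...,2]
near=np.hypot(P[...,0]-.526,P[...,1]-.199)<.085
rect(P,big(near&(z>.008)&(z<.03)),'plate'); rect(P,big(near&(z>.048)&(z<.065)),'handle')
s=env.get_state(); print(s['eef_pos'],np.degrees(np.arctan2(s['tcp_rot'][1][1],s['tcp_rot'][0][1])))
E
python3 w.py
```

```text
t: 1.6
eef_pos: [0.5243, 0.2003, 0.205]
tcp_rot: [[-0.998, 0.069, -0.001], [0.069, 0.998, 0.0], [0.001, 0.0, -1.0]]
ft_force: [0.2, -0.3, 0.2]
width: 0.0467
gripper_force: 0.0
plate 10184 c [0.5248 0.1978] wh [0.09   0.1099] ang 86.19 z 0.017
handle 1693 c [0.524  0.1977] wh [0.0192 0.0589] ang 86.0 z 0.0565
[0.52419828 0.2006363  0.20524231] 86.1117198067173
```

View pics/w1.png

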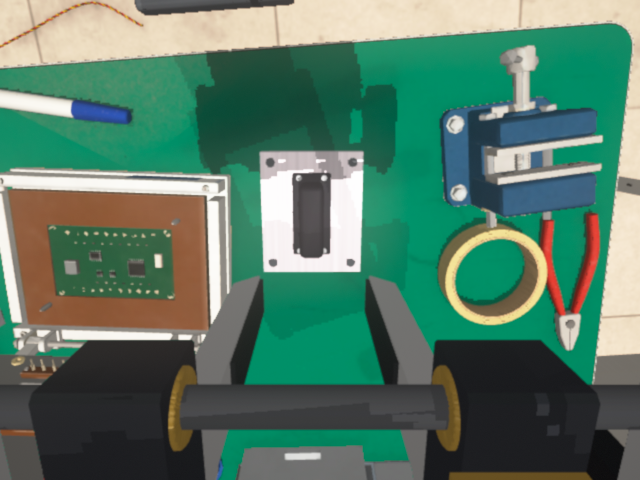

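The wrist view shows the plate at (311,211), square to the gripper and between the fingers. The correction is about 3 mm in y.

```bash
python3 -m pendant '[[[0,-0.0007,-0.0028,0.04,0],[0,0,0,0.05,0],[0,0,0,0.05,0],[0,0,0,0.03,0],[0,0,0,0.011,0],[-1,0,0,0,0],[-1,0,0,0,0],[-1,0,0,0,0]]]' 45
```

```text
t: 2.65
eef_pos: [0.5267, 0.1976, 0.0264]
tcp_rot: [[-0.998, 0.069, 0.003], [0.069, 0.998, 0.001], [-0.003, 0.001, -1.0]]
ft_force: [0.9, 2.7, 3.4]
width: 0.0202
gripper_force: 3.5
```

```bash
python3 -m pendant '[[[-1,0,0,0,0],[-1,0,0,0,0],[-1,0,0,-0.02,0],[-1,0,0,-0.04,0],[-1,0,0,-0.05,0],[-1,0,0,-0.05,0]]]'
```

```text
t: 3.4
eef_pos: [0.5242, 0.1965, 0.1836]
tcp_rot: [[-0.998, 0.069, -0.004], [0.069, 0.998, -0.001], [0.004, -0.002, -1.0]]
ft_force: [1.2, 0.4, -4.8]
width: 0.0197
gripper_force: 45.0
```

```bash
python3 -m pendant '[[[-1,-0.003,-0.046,0,0],[-1,-0.003,-0.046,0,0],[-1,-0.003,-0.046,0,0],[-1,-0.003,-0.046,0,0],[-1,-0.003,-0.046,0,0],[-1,-0.003,-0.046,0,0],[-1,-0.003,-0.046,0,-7],[-1,-0.003,-0.046,0,-6.8]]]'
```

```text
t: 4.4
eef_pos: [0.5283, -0.1726, 0.1824]
tcp_rot: [[-0.985, -0.175, -0.004], [-0.175, 0.985, 0.002], [0.003, 0.002, -1.0]]
ft_force: [0.7, -0.7, -4.5]
width: 0.0196
gripper_force: 45.0
```

```bash
python3 -m pendant '[[[-1,0,0,0,0],[-1,0,0,0,0]]]'; python3 - <<'E'
from m import *
grab('wrist','w2'); im,P=cloud('wrist','w2'); z=P[...,2]
hsv=cv2.cvtColor(im,cv2.COLOR_RGB2HSV)
near=np.hypot(P[...,0]-.53,P[...,1]+.335)<.14
rect(P,big(near&(z>.075)&(z<.09)),'housing')
blue=near&(hsv[...,0]>100)&(hsv[...,0]<125)&(hsv[...,1]>120)&(z<.025)
rect(P,big(blue),'blue')
rect(P,big(near&(z<.042)&(z>.026)),'bed')
s=env.get_state(); R=np.array(s['tcp_rot']);p=s['eef_pos']
print(p,np.degrees(np.arctan2(R[1][1],R[0][1])))
# plate in hand: tool coords
Q=(P-p)@R; m=big((Q[...,2]>-.03)&(Q[...,2]<.03)&(np.hypot(Q[...,0],Q[...,1])<.09)&(hsv[...,1]<60)&(hsv[...,2]>100)); rect(Q,m,'plate in tool')
E
```

```text
t: 4.65
eef_pos: [0.5288, -0.1709, 0.1828]
tcp_rot: [[-0.985, -0.17, -0.003], [-0.17, 0.985, 0.002], [0.003, 0.003, -1.0]]
ft_force: [0.3, 0.0, -4.2]
width: 0.0195
gripper_force: 45.0
housing 15976 c [ 0.5835 -0.3257] wh [0.067  0.1306] ang 9.92 z 0.0828
blue 11946 c [ 0.5124 -0.3375] wh [0.1431 0.1293] ang 9.77 z 0.0186
bed 12381 c [ 0.511  -0.3387] wh [0.0939 0.0814] ang 9.9 z 0.0308
[ 0.52905211 -0.17042205  0.18323667] 99.85890052467336
plate in tool 21366 c [ 0.0145 -0.0005] wh [0.0861 0.0904] ang 0.06 z 0.0098
```

View pics/w2.png

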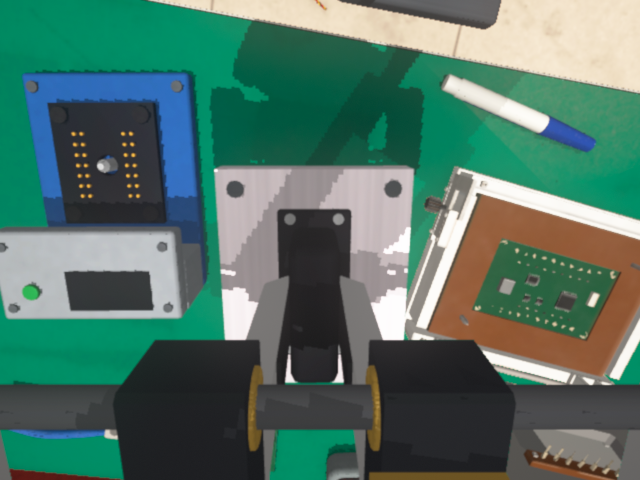

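The wrist view shows the dowel tip at about (101,164), the housing at (95,272) and the held plate at (315,265), square in the gripper.

```bash
python3 - <<'E'
from m import *
im,P=cloud('wrist','w2'); z=P[...,2]
m=(z>.038)&(z<.05)&(np.hypot(P[...,0]-.511,P[...,1]+.338)<.02); print('dowel',np.median(P[m],0),m.sum())
g=cv2.cvtColor(im,cv2.COLOR_RGB2GRAY)[150:180,85:120]; print(g[::2,::2])
print(ray('wrist','w2',100,166,.042), ray('wrist','w2',108,165,.038))
s=env.get_state(); R=np.array(s['tcp_rot']);p=np.array(s['eef_pos'])
D=np.array([.5105,-.3385,0]); a=np.radians(9.9); X=np.array([np.cos(a),np.sin(a),0])
C=p+R@np.array([.0025,-.0005,0]); d=D-.024*X-C; d[2]=0
print(p,d,R.T@d)
E
```

```text
dowel [ 0.51003513 -0.33724854  0.0410791 ] 116
[[ 46  47  46  47  47  47  47  47  47  46  47  48  48  48  48  48  48  49]
 [ 55  47  46  46  47  47  46  47  47  47  47  48  48  49  48  48  48  49]
 [141  64  45  46  46  46  47  47  47  44  41  44  46  47  47  47  48  49]
 [134  54  45  46  47  46  47  46  37  32  44  78  71  52  48  48  48  48]
 [ 46  46  46  46  46  46  45  39  40  57  68  95  94  89  89  54  48  49]
 [ 46  46  46  47  46  46  45  93 130 131 119 103  97  97  97  85  48  48]
 [ 51  43  42  46  46  47  89 147 139 131 142 133 100  95  95  94  62  48]
 [153  99  51  46  47  48 153 218 213 158 145 147 122  93  92  91  77  49]
 [170 114  52  46  46  47 175 220 222 195 151 149 137  97  94  96  82  49]
 [ 54  49  47  47  47  46 101 209 220 184 153 154 131 100 100 101  78  48]
 [ 46  46  46  46  47  47  49 110 155 158 157 149 112  96  89  83  56  48]
 [ 47  49  48  47  47  47  47  48  61  97 118  67  56  56  54  47  46  49]
 [ 97 136  79  48  47  48  47  47  46  42  37  32  33  38  40  47  48  48]
 [115 177  95  51  48  47  47  47  48  48  47  46  45  47  48  49  49  48]
 [ 51  61  50  48  48  48  48  48  48  48  48  48  48  49  49  48  49  49]]
[ 0.51043729 -0.338686    0.042     ] [ 0.5093198  -0.33457973  0.038     ]
[ 0.52905211 -0.17042205  0.18323667] [-0.03981727 -0.17128357  0.        ] [ 0.06855736 -0.16193619 -0.00018919]
```

```bash
python3 -m pendant '[[[-1,0.017,-0.0405,0,0],[-1,0.017,-0.0405,0,0],[-1,0.017,-0.0405,0,0],[-1,0.0175,-0.0405,0,0],[-1,0,0,0.04,0],[-1,0,0,0.04,0],[-1,0,0,0.017,0],[-1,0,0,0,0]]]'; python3 -m pendant '[[[-1,0,0,0,0],[-1,0,0,0,0]]]'; cat > rel.py <<'E'
from m import *
s=env.get_state(); R=np.array(s['tcp_rot']);p=np.array(s['eef_pos'])
D=np.array([.5105,-.3386,0]); a=np.radians(9.9); F=np.array([[np.cos(a),-np.sin(a),0],[np.sin(a),np.cos(a),0],[0,0,1]])
C=p+R@np.array([.0025,-.0005,.026]); print('plate in fixture mm',(F.T@(C-D)*1e3).round(1),'yaw',round(np.degrees(np.arctan2(R[1][1],R[0][1]))-99.9,2),'ft',np.round(s['ft_force'],1),'t',s['t'],'tau',np.round(s['wrist_torque'],2))
E
python3 rel.py
```

```text
t: 5.7
eef_pos: [0.4896, -0.3411, 0.0861]
tcp_rot: [[-0.985, -0.172, -0.002], [-0.172, 0.985, 0.002], [0.002, 0.003, -1.0]]
ft_force: [-0.9, -0.9, -4.1]
width: 0.0198
gripper_force: 45.0
t: 5.95
eef_pos: [0.4912, -0.3434, 0.0899]
tcp_rot: [[-0.985, -0.171, 0.003], [-0.172, 0.985, -0.003], [-0.003, -0.003, -1.0]]
ft_force: [-0.7, -0.5, -4.1]
width: 0.0193
gripper_force: 45.0
plate in fixture mm [-22.3  -2.   63.9] yaw -0.02 ft [-0.7 -0.5 -4.1] t 5.95 tau [ 0.   -0.   -0.01]
```

```bash
python3 -m pendant '[[[-1,0,0,0.006,0],[-1,0,0,0.006,0],[-1,0,0,0,0]]]'; python3 rel.py;  python3 -m pendant '[[[-1,0,0,0,0]]]'; python3 rel.py; python3 -m pendant '[[[-1,0,0,0,0]]]'; python3 rel.py
```

```text
t: 6.32
eef_pos: [0.4893, -0.3423, 0.0743]
tcp_rot: [[-0.985, -0.171, -0.002], [-0.171, 0.985, 0.002], [0.001, 0.002, -1.0]]
ft_force: [0.0, -0.2, -4.4]
width: 0.0197
gripper_force: 45.0
plate in fixture mm [-24.1  -0.4  48.3] yaw -0.05 ft [ 0.  -0.2 -4.4] t 6.325 tau [ 0.03 -0.1  -0.04]
t: 6.45
eef_pos: [0.4899, -0.3427, 0.0752]
tcp_rot: [[-0.985, -0.171, -0.0], [-0.171, 0.985, 0.0], [0.0, 0.0, -1.0]]
ft_force: [0.1, 1.0, -3.7]
width: 0.0199
gripper_force: 45.0
plate in fixture mm [-23.5  -1.   49.2] yaw -0.05 ft [ 0.1  1.  -3.7] t 6.45 tau [ 0.03  0.01 -0.  ]
t: 6.58
eef_pos: [0.4901, -0.3428, 0.0756]
tcp_rot: [[-0.985, -0.171, 0.0], [-0.171, 0.985, -0.0], [-0.0, -0.0, -1.0]]
ft_force: [0.5, -0.1, -4.0]
width: 0.0198
gripper_force: 45.0
plate in fixture mm [-23.3  -1.1  49.6] yaw -0.05 ft [ 0.5 -0.1 -4. ] t 6.575 tau [ 0.06 -0.05  0.01]
```

```bash
python3 -m pendant '[[[-1,0,0.001,0.002,0],[-1,0,0,0.002,0],[-1,0,0,0.0015,0],[-1,0,0,0,0],[-1,0,0,0,0]]]'; python3 rel.py;  python3 -m pendant '[[[-1,0,0,0.001,0],[-1,0,0,0.001,0],[-1,0,0,0,0],[-1,0,0,0,0]]]'; python3 rel.py
```

```text
t: 7.2
eef_pos: [0.4898, -0.3418, 0.0699]
tcp_rot: [[-0.985, -0.171, -0.0], [-0.171, 0.985, 0.0], [-0.0, 0.0, -1.0]]
ft_force: [0.6, 0.3, -4.5]
width: 0.0195
gripper_force: 45.0
plate in fixture mm [-23.5  -0.   43.9] yaw -0.04 ft [ 0.6  0.3 -4.5] t 7.2 tau [ 0.01 -0.01 -0.04]
t: 7.7
eef_pos: [0.4898, -0.3418, 0.0683]
tcp_rot: [[-0.985, -0.171, 0.0], [-0.171, 0.985, -0.0], [-0.0, -0.0, -1.0]]
ft_force: [-0.8, 0.9, -3.0]
width: 0.02
gripper_force: 45.0
plate in fixture mm [-23.4  -0.1  42.3] yaw -0.04 ft [-0.8  0.9 -3. ] t 7.7 tau [0.1  0.12 0.05]
```

Contact is starting, so I press slightly more.

```bash
python3 -m pendant '[[[-1,0,0,0.001,0],[-1,0,0,0.0005,0],[-1,0,0,0,0],[-1,0,0,0,0]]]'; python3 rel.py
```

```text
t: 8.2
eef_pos: [0.4899, -0.3419, 0.0679]
tcp_rot: [[-0.985, -0.171, 0.001], [-0.171, 0.985, -0.001], [-0.001, -0.001, -1.0]]
ft_force: [-2.3, 2.5, 4.9]
width: 0.0196
gripper_force: 45.0
plate in fixture mm [-23.3  -0.3  41.9] yaw -0.04 ft [-2.3  2.5  4.9] t 8.2 tau [0.45 0.49 0.05]
```

```bash
python3 -m pendant '[[[-1,-0.002,0,0,0],[-1,-0.003,0,0,0],[-1,-0.003,0,0,0],[-1,-0.003,0,0,0],[-1,-0.003,0,0,0],[-1,-0.003,0,0,0],[-1,0,0,0,0]]]'; python3 rel.py
```

```text
t: 9.07
eef_pos: [0.5067, -0.3402, 0.0676]
tcp_rot: [[-0.985, -0.171, 0.001], [-0.171, 0.985, -0.003], [-0.0, -0.003, -1.0]]
ft_force: [-2.2, -1.8, 3.4]
width: 0.0199
gripper_force: 45.0
plate in fixture mm [-6.5 -1.5 41.6] yaw -0.06 ft [-2.2 -1.8  3.4] t 9.075 tau [-0.3   0.55  0.01]
```

```bash
python3 -m pendant '[[[-1,-0.002,0.001,0,0],[-1,-0.002,0,0,0],[-1,-0.001,0,0,0],[-1,-0.001,0,0,0],[-1,0,0,0,0],[-1,0,0,0,0]]]'; python3 rel.py
```

```text
t: 9.82
eef_pos: [0.5122, -0.3367, 0.0663]
tcp_rot: [[-0.985, -0.171, -0.0], [-0.171, 0.985, 0.0], [0.0, 0.0, -1.0]]
ft_force: [-0.2, -0.4, -5.2]
width: 0.0195
gripper_force: 45.0
plate in fixture mm [-0.5  1.1 40.3] yaw -0.04 ft [-0.2 -0.4 -5.2] t 9.825 tau [-0.02  0.    0.  ]
```

The upward force has gone, so the hole is over the dowel. I centre the plate and lower it.

```bash
python3 -m pendant '[[[-1,-0.0005,-0.001,0.001,0],[-1,0,0,0.002,0],[-1,0,0,0.002,0],[-1,0,0,0.001,0],[-1,0,0,0,0],[-1,0,0,0,0]]]'; python3 rel.py
```

```text
t: 10.58
eef_pos: [0.5129, -0.3377, 0.0605]
tcp_rot: [[-0.985, -0.171, 0.0], [-0.171, 0.985, 0.0], [-0.0, 0.0, -1.0]]
ft_force: [0.0, 0.9, -4.9]
width: 0.0197
gripper_force: 45.0
plate in fixture mm [ 0.1 -0.  34.5] yaw -0.04 ft [ 0.   0.9 -4.9] t 10.575 tau [ 0.1   0.01 -0.03]
```

```bash
python3 -m pendant '[[[-1,0,0,0.001,0],[-1,0,0,0.002,0],[-1,0,0,0.002,0],[-1,0,0,0.001,0],[-1,0,0,0,0],[-1,0,0,0,0]]]'; python3 rel.py; python3 -m pendant '[[[-1,0,0,0.001,0],[-1,0,0,0.001,0],[-1,0,0,0,0],[-1,0,0,0,0]]]'; python3 rel.py
```

```text
t: 11.32
eef_pos: [0.5131, -0.3379, 0.0566]
tcp_rot: [[-0.985, -0.171, 0.001], [-0.171, 0.985, -0.001], [-0.001, -0.001, -1.0]]
ft_force: [-4.3, 1.9, 7.9]
width: 0.0199
gripper_force: 45.0
plate in fixture mm [ 0.3 -0.2 30.6] yaw -0.04 ft [-4.3  1.9  7.9] t 11.325 tau [0.77 0.7  0.03]
t: 11.82
eef_pos: [0.5132, -0.3379, 0.0553]
tcp_rot: [[-0.985, -0.171, 0.001], [-0.171, 0.985, -0.001], [-0.001, -0.001, -1.0]]
ft_force: [-4.6, 2.5, 8.7]
width: 0.0193
gripper_force: 45.0
plate in fixture mm [ 0.3 -0.3 29.3] yaw -0.04 ft [-4.6  2.5  8.7] t 11.825 tau [ 0.86  0.86 -0.  ]
```

```bash
python3 -m pendant '[[[-1,0,0,0.001,0],[-1,0,0,0.001,0],[-1,0,0,0,0],[-1,0,0,0,0],[-1,0,0,0,0],[-1,0,0,0,0]]]'; python3 rel.py; python3 -c "
from h import *
grab('scene','s1'); im=cv2.imread('pics/s1.png')[240:440,330:530]; cv2.imwrite('pics/s1c.png',cv2.resize(im,None,fx=3,fy=3))"
```

```text
t: 12.58
eef_pos: [0.5132, -0.3379, 0.0553]
tcp_rot: [[-0.985, -0.171, 0.002], [-0.171, 0.985, -0.001], [-0.002, -0.002, -1.0]]
ft_force: [-6.9, 4.3, 17.0]
width: 0.0196
gripper_force: 45.0
plate in fixture mm [ 0.4 -0.3 29.3] yaw -0.04 ft [-6.9  4.3 17. ] t 12.575 tau [1.34 1.4  0.  ]
```

View pics/s1c.png

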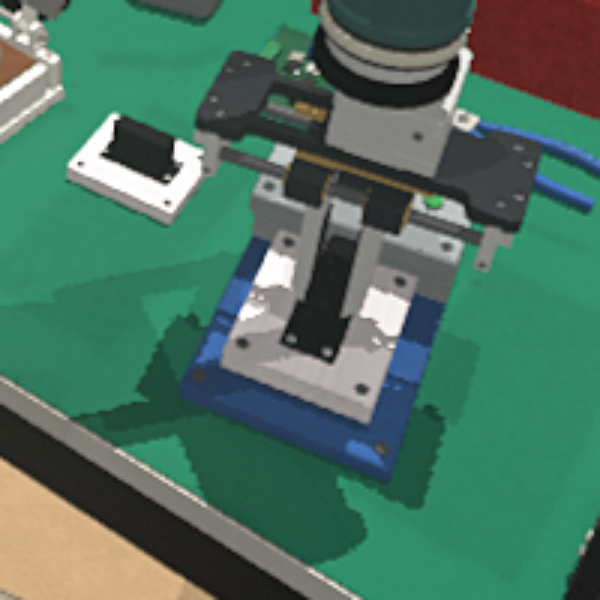

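The plate sits square on the fixture, tucked under the roof, at (310,340) in the crop. It is on the stop: the force rose to 17 N with no further travel.

```bash
python3 -c "
from plant import env
print(env.close_job())"
```

```text
the job is handed in; nothing more can be done
None
```

The adapter plate is over the dowel and pressed down onto the contact bed's stop, still gripped and held down; the job is handed in at about 12.6 s, but no verdict came back.

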